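# Prop a build plate at its inspection angle and hold the clamp shut

## Robot

A 6-joint arm with a two-finger parallel gripper is mounted at the origin on the work surface. World frame = base frame: x ahead of the robot, y to its left, z up, the work surface at z = 0. Lengths are in m, angles in rad, forces in N, time in s.
With the tool pointing down it reaches from about 0.375 to 0.975 m from the base axis. Payload 3.8 kg.
Tool frame: the origin (TCP) lies midway between the tips of the shut fingers; the grasp point (between the pads) lies 19 mm behind it; z points along the fingers, y is the line along which they close (so a half turn about z gives the same grasp; the last joint's range is limited). The gripper opens to 85 mm and grips with 20 to 120 N. Pads are 22 mm wide; open, the fingers measure 114 mm over their backs; the gripper's body (76 mm by 85 mm) begins 54 mm behind the grasp point. The pads swing forward as they close: fully open they stand 13 mm farther back than shut.
Start: joints at [1.092, 0.264, 1.604, -0, 1.274, -0.037], TCP at [0.289, 0.61, 0.231] pointing down, gripper open.
Joint ranges: [-2.63, 2.63], [-0.94, 2.18], [0.31, 2.57], [-1.31, 4.45], [0, 2.66], [-2.55, 2.55]. Speed limits (rad/s): [2.57, 2.57, 3.14, 3.14, 3.14, 3.14].

## Interface

Orientations are given as a rotation vector (axis times angle).
In Python, from workcell import status, read_camera, workorder, masks_of gives the robot as it stands.
- The arm moves only by the tool drive_tool, never from a script. Its argument "rows" is a list of rows, each a list of 7 numbers: the turn, a rotation vector about the tool's x, y, z in degrees, then the shift along the tool's x, y, z in m, then the opening, from 0 (shut) to 1 (fully open). In form: [[ax, ay, az, tx, ty, tz, claw], ...]. A call has 1 to 8 rows; each row shifts and turns the commanded pose from where the row before left it, along the tool's axes as they then stand; what a row does not reach is not made up. A row lasts 1/12 s, in which the tool goes at most 41.7 mm and 7.16 degrees, less where a joint would pass 70% of its speed; a pose out of reach is approached as far as the arm can. A call is refused whole if a number of a shift passes 0.0417 or a number of a turn 7.16, either way. A call with a gripper value outside its range is refused whole. The fingers move at their own pace and stop on an object; "force" is the grip in N (left out, the last holds). Time passes only in rows, so rows that do not move let the fingers close. It gives the time, the measured TCP pose, the force, the opening and the grip force at its end, in the units of the state.
- status.read_state(): the state, without advancing time (a new reading comes with each control period).
- read_camera(name): name is "side" or "top" or "wrist"; returns a dict with "color" (400x640x3 uint8, red, green, blue), "intrinsics" (3x3 intrinsics, pixels), "world_from_camera" (4x4, takes a point from camera to world coordinates); the wrist camera has in their place "mount" (4x4, takes a point from camera to tool coordinates, whose origin is the TCP and whose axes are the flange's). Camera axes: x right, y up, looking along -z (the intrinsics and any distortion apply to the point x, -y, -z); pixel columns grow to the right and rows downward; lengths in m; the calibration is good to about 2 mm. A picture is of the moment at which its call begins: read the wrist's pose just before it. There is no depth.
- workorder.finish_job(): hands the job in; it is judged then, once.
Trained networks look in a picture, given as the dict that the camera call returned (one of the last four; its "shot" number tells which), for a name from the list of things; names that differ only in an ending like _2 or _b are one class to them, and where a whole thing is asked for, a point or a joint stands for the part that bears it (a point fixed in the world has none). Each returns a list of dicts, best first, with "score" (0 to 1); they miss things now and then, are a little off and sometimes report something else, mostly with a low value. They report only what shows in the picture. A call takes as long as a camera call. They do not tell look-alikes from the thing itself.
- masks_of(picture, name): "mask" (400x640 bool, what is visible of it) and "bbox" ([left, top, right, bottom] in pixels, round what is visible of it).
The state is a dict: "time": time; "q": joint angles; "joint_vel": joint speeds; "joint_torque": joint torques, N m; "tool_pos": TCP position; "tcp_rot": TCP orientation; "wrist_force": force on the tool from outside, world axes, zero at the start; "torque": the same for the moment, N m; "width": opening from 0.0 (shut) to 1.0 (fully open); "grip_force": force on a finger pad.
Only numpy, scipy, OpenCV 4.12 (cv2) and the standard library are available. Lean on these libraries where they do the work, as an engineer would, in place of code of your own. Each camera call takes 0.05 s, during which the arm holds its last target. There are 200 camera calls.

## Task

Take the gold printer build plate out of the rack and lean it on the easel: lower edge on the base against the black toe lip, centred and square to the easel, back face resting on the steel crossbar, and let go of it. Then slide the easel's leg by its handle until the white pointer is level with the red mark, and only there squeeze the orange cam lever fully shut against the blue handle. Finish while still holding the lever pinched shut with the leg at the mark and the plate still leaning; leave the other things on the bench alone.

Things in the scene. Friction and masses are not known exactly. Their poses are not given: they have to be found in the camera images.
- rack: Black rack, 150 (x) x 70 (y) x 57 high mm, fixed to the bench; origin under its centre. Along its x runs one slot, 11 mm wide (y), open at top and ends, floor 12 mm above the bench, walls to 57 mm. The plate starts upright in it.
- plate: Gold build plate, a rigid flat slab 130 (own x) x 8 thick (own y) x 180 tall (own z) mm, about 0.4 kg, both faces alike. Origin at the middle of its bottom edge (mid-thickness); z points up along the plate to its top edge. Starts upright in the rack slot with its top edge 192 mm above the bench; can be pinched over the top edge from above.
- plate_top (a point): Middle of the plate's top edge, 180 mm from its bottom edge.
- easel: Fixed easel; dark base 200 (x) x 200 (y) x 8 mm, from y = -50 to +150 mm of the origin (at bench height). Own y = slide direction, and the plate's top must lean towards +y. The black toe lip, 150 mm long along x, stands 16 mm above the base; its plate-side face is the plane y = 0. The rail of the leg's handle runs along y at x = -165 mm.
- toe (a point): Point on the base's upper face (8 mm above the bench) at the middle of the toe lip's plate-side face; axes as the easel. The leaning plate's bottom edge belongs here, just on the +y side, within 35 mm of centre along x.
- leg (a joint): Position of the sliding leg along the easel's +y, m, 0 to 0.06; its crossbar's axis is 30 mm + this value from the toe lip's face. Smaller value = steeper plate. Starts at 0.036 to 0.050, must be reduced to reach the mark. Stiff slide, about 2 N of friction: it stays where left.
- leg_frame: The leg's frame, which slides with the joint leg: two steel posts at x = -85 and +85 mm, 12 mm in diameter, with a steel crossbar of 12 mm diameter between them, axis 98 mm above the bench. Origin at bench height below the crossbar's middle; axes as the easel.
- bar (a point): Middle of the crossbar's axis.
- pointer (a point): Tip of the small white pointer on the leg, beside the post at the easel's +x end (110 mm from the middle; the pointer is 18 mm long along x, 6 mm wide), in line with the crossbar.
- mark: Red block 26 (x) x 6 (y) x 14 mm beside the base at its +x edge: the length mark. Axes as the easel. The leg is at the mark when the pointer and the mark have the same y along the easel (the mark's origin is at its centre, at bench height). Its place varies.
- leg_handle: Blue upright plate on the leg's sliding block, 32 (x) x 10 (y) mm, from 30 to 90 mm above the bench. Axes as the easel. Origin 30 mm above the bench, at the crossbar's y and 165 mm from its middle towards -x; the blue plate spans y = +10 to +20 mm of it. Pushing its +y face towards -y slides the leg to the mark.
- pinch (a point): Midpoint of the closed pinch: 80 mm above the bench, midway between the blue handle's outer (+y) face and the shut lever's outer (-y) face, each 20 mm away, so that shut lever plus handle are 40 mm wide along y.
- cam_lever (a joint): Angle of the orange cam lever, rad: 0 shut (upright beside the handle), 0.42 fully open (leaning towards -y). Sprung open: it takes about 3 N at its end bar to close and it swings open when let go. Hinge along x, 30 mm above the bench, 14 mm on the -y side of the pinch.
- lever_bar: Orange round end bar of the lever, 12 mm diameter, 32 mm long along x, 50 mm from the hinge; origin at its centre. With the lever fully open, lever plus handle are about 60 mm wide along y, the bar's centre about 76 mm above the bench; shut, 80 mm.
- printed_frame: Black printed lattice frame, about 122 x 122 x 8 mm, flat on the bench; bystander.
- scraper: Scraper with a handle lying on the bench; bystander.
- jar: Small closed jar, 50 mm across, 80 mm high; bystander.
There are look-alikes about, which are no part of the job. What is shaped like the plate but green or purple is not meant.

How it is judged:
On the way, in this order (a step that is already met when the one before it is completed fails the run):
1. the plate leans on the easel, lower edge against the toe lip, back on the crossbar, let go (angle between plate's own z axis and vertical between 0.14 and 0.8 rad and z of plate in the frame of toe between -0.006 and 0.012 m and y of plate in the frame of toe between -0.003 and 0.014 m and x of plate in the frame of toe between -0.035 and 0.035 m and angle between the x axis of plate and the x axis of easel, either way round below 0.15 rad and y of plate_top in the frame of toe above 0.02 m and contact force between plate and leg_frame above 0.1 N and contact force between plate and the arm below 0.05 N and contact force between plate and the fingers below 0.05 N), for 0.2 s.
2. the leg is at the mark and the cam lever is pinched shut by the fingers (y of pointer in the frame of mark between -0.005 and 0.005 m and value of joint cam_lever below 0.06 rad and contact force between the fingers and lever_bar above 1.5 N and contact force between the fingers and leg_handle above 1.5 N), for 0.2 s.
At the end, for the whole second after the job is handed in: Plate at rest, untouched, foot on the base within 14 mm of the toe lip and 35 mm of centre, square within 0.15 rad, leaning 0.14-0.80 rad on the crossbar; pointer within 5 mm of the mark; lever under 0.06 rad; fingers press lever bar and handle with over 1.5 N each (all of step 1 and all of step 2 and linear speed of plate below 0.02 m/s and velocity of joint leg between -0.01 and 0.01 m/s); the arm keeps its last pose, push and grip.
It fails at once if the cam lever is shut while the leg is more than 8 mm from the mark (value of joint cam_lever below 0.12 rad and (y of pointer in the frame of mark above 0.008 m or y of pointer in the frame of mark below -0.008 m)).
It fails at once if the plate is knocked flat (angle between plate's own z axis and vertical above 1 rad).
It fails at once if a bystander (printed frame, scraper, jar) is moved more than 20 mm (distance of any of printed_frame, scraper, jar from where it was at the start of the episode above 0.02 m).
It also fails if it takes over 48 s, if anything falls off the work surface, if the arm or the gripper's body presses on something with over 40 N, if the wrist force passes 120 N, or if a joint passes its speed limit or range.

## Working session

There is one attempt and no reset: what is moved stays moved. The work goes in short steps, Python scripts to look and compute and a tool call to move; the robot and the scene stay as the last step left them, time stands still between calls to the robot, and variables do not carry over. Pictures are saved under pics/ and viewed, at most 11 in all, crops included, and the job is handed in when it is done.

Besides the shell and the picture viewer there is one more tool, called after "Emit:" by a JSON object that holds its "op" and its "data", one argument or row to a line. drive_tool: Moves the arm, as the interface text tells. Its arguments: {"type":"object","properties":{"rows":{"type":"array"},"force":{"type":"number"}},"required":["rows"]}

```bash
ls; mkdir -p pics; cat > h.py <<'E'
import numpy as np, cv2
from workcell import status, read_camera, workorder, masks_of
from scipy.spatial.transform import Rotation as R
def shot(n):
    s=status.read_state(); p=read_camera(n)
    if n=='wrist':
        T=np.eye(4);T[:3,:3]=R.from_rotvec(s['tcp_rot']).as_matrix();T[:3,3]=s['tool_pos']
        p['world_from_camera']=T@np.array(p['mount'])
    return p
def save(p,f,box=None,scale=1):
    im=p['color'][:,:,::-1]
    if box: im=im[box[1]:box[3],box[0]:box[2]]
    cv2.imwrite('pics/'+f,cv2.resize(im,None,fx=scale,fy=scale,interpolation=cv2.INTER_CUBIC))
def ray(p,u,v):
    K=np.array(p['intrinsics']);T=np.array(p['world_from_camera'])
    d=np.linalg.inv(K)@[u,v,1.]; d=T[:3,:3]@[d[0],-d[1],-d[2]]
    return T[:3,3],d
def atz(p,u,v,z):
    o,d=ray(p,u,v); return o+d*(z-o[2])/d[2]
def proj(p,X):
    T=np.linalg.inv(p['world_from_camera']);c=T[:3,:3]@np.array(X)+T[:3,3]
    q=np.array(p['intrinsics'])@[c[0],-c[1],-c[2]]; return q[:2]/q[2]
E
python3 - <<'E'
from h import *
print(status.read_state())
for n in ['top','side','wrist']:
    p=shot(n);print(n,[k for k in p],np.round(p['intrinsics'],1).tolist(),np.round(p['world_from_camera'],3).tolist());save(p,n+'0.png')
    for o in ['plate','easel','mark','leg_handle','lever_bar','rack','pointer','leg_frame','jar','scraper','printed_frame']:
        print(o,[(round(m['score'],2),np.round(m['bbox']).tolist()) for m in masks_of(p,o)])
E
```

```text
pics
{'time': 0.0, 'q': array([ 1.09207782e+00,  2.64763652e-01,  1.60535390e+00, -2.55072055e-05,
        1.27370333e+00, -3.69163984e-02]), 'joint_vel': array([-7.97025351e-05, -4.09479237e-04, -1.59935555e-04, -9.03566983e-04,
        1.46815182e-03,  1.79877570e-03]), 'joint_torque': array([ 1.88696422e-04, -5.15109873e+01, -3.67322695e+01, -9.68697327e-05,
        1.26887381e-02, -1.33928367e-06]), 'tool_pos': array([0.28829566, 0.60953761, 0.22996581]), 'tcp_rot': array([-0.68821962, -3.06472273,  0.00339359]), 'wrist_force': array([-1.04916095,  0.6698202 ,  0.25955727]), 'torque': array([-0.00483889, -0.03211579,  0.04253639]), 'grip_force': 0.0, 'width': 1.0037745034730097}
top ['color', 'intrinsics', 'world_from_camera', 'shot'] [[440.9, 0.0, 313.2], [0.0, 440.9, 193.3], [0.0, 0.0, 1.0]] [[0.006, 0.999, -0.042, 0.55], [-1.0, 0.005, -0.02, -0.013], [-0.019, 0.042, 0.999, 1.276], [0.0, 0.0, 0.0, 1.0]]
plate [(0.9, [366.0, 268.0, 430.0, 280.0]), (0.74, [447.0, 128.0, 483.0, 179.0]), (0.72, [403.0, 174.0, 414.0, 229.0]), (0.6, [377.0, 102.0, 405.0, 156.0]), (0.57, [306.0, 84.0,
[... 1383 characters left out ...]
190.0, 236.0, 209.0])]
scraper [(0.73, [362.0, 308.0, 439.0, 390.0]), (0.28, [224.0, 188.0, 234.0, 207.0])]
printed_frame [(0.98, [190.0, 154.0, 231.0, 182.0])]
wrist ['color', 'intrinsics', 'mount', 'shot', 'world_from_camera'] [[283.5, 0.0, 324.3], [0.0, 283.5, 200.6], [0.0, 0.0, 1.0]] [[0.427, -0.868, -0.253, 0.224], [0.904, 0.409, 0.12, 0.641], [-0.0, -0.28, 0.96, 0.374], [0.0, 0.0, 0.0, 1.0]]
plate []
easel [(0.88, [127.0, 360.0, 185.0, 400.0])]
mark []
leg_handle [(0.68, [128.0, 381.0, 149.0, 399.0])]
lever_bar []
rack []
pointer [(0.68, [129.0, 367.0, 164.0, 397.0])]
leg_frame [(0.54, [128.0, 358.0, 184.0, 399.0])]
jar []
scraper []
printed_frame [(0.88, [276.0, 313.0, 312.0, 332.0])]
```

View pics/top0.png

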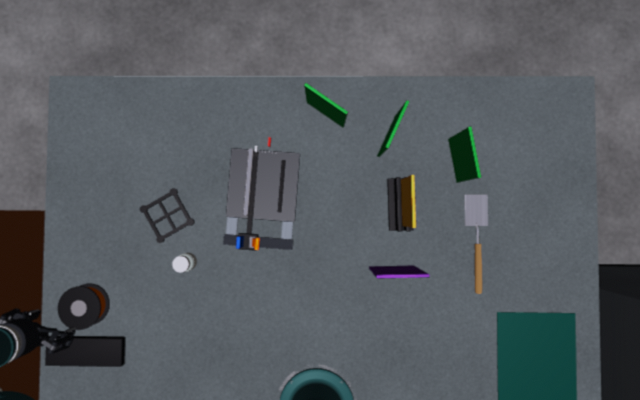

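View pics/side0.png

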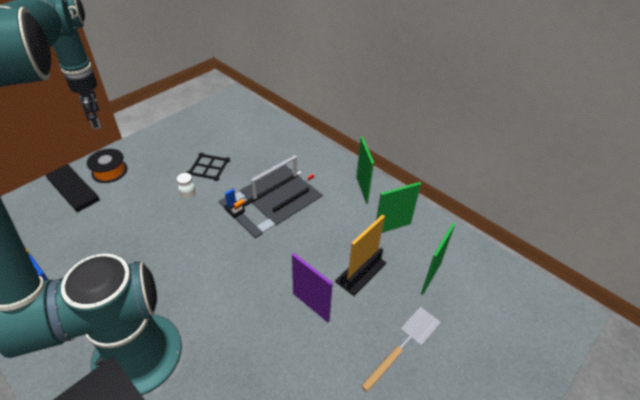

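Top view: gold plate in the rack at about (413,202). The look-alikes are green at (326,105), (393,128) and (465,155), and purple at (400,271). I choose the only gold one, standing in the black rack. The easel is at (263,200), with the toe lip at (282,186), crossbar at (252,190), handle at (241,242) and red mark at (269,142). Side view agrees: gold plate at (366,247), handle at (231,197).

```bash
cat >> h.py <<'E'
RNG={'gold':((15,120,60),(32,255,255)),'red':((172,120,60),(180,255,255)),'red2':((0,150,60),(5,255,255)),'blue':((100,130,40),(125,255,255)),'orange':((6,180,120),(17,255,255)),'white':((0,0,140),(180,50,255))}
def blobs(p,c,box=None,minA=4):
    hsv=cv2.cvtColor(p['color'],cv2.COLOR_RGB2HSV); m=cv2.inRange(hsv,*[np.array(a) for a in RNG[c]])
    if box:
        k=np.zeros_like(m);k[box[1]:box[3],box[0]:box[2]]=1;m=m*k
    n,l,s,ce=cv2.connectedComponentsWithStats(m)
    out=[]
    for i in np.argsort(-s[1:,4])[:5]+1:
        if s[i,4]>=minA:
            pts=np.argwhere(l==i)[:,::-1].astype(np.float32);out.append((s[i,4],ce[i],cv2.minAreaRect(pts)))
    return out
E
python3 - <<'E'
from h import *
p=shot('top')
save(p,'top_crop.png',(210,80,500,300),2.7)
for c,box,z in [('gold',(380,160,430,240),.192),('red',(255,130,280,155),.014),('red2',(255,130,280,155),.014),('blue',(225,225,270,260),.09),('orange',(225,225,270,260),.08),('white',(225,140,270,160),.09)]:
    for a,ce,r in blobs(p,c,box): print(c,a,np.round(ce,1),[np.round(x,1) for x in r],np.round(atz(p,*ce,z),4))
# easel base corners, lip
for n,u,v,z in [('baseTL',232,149,.008),('baseTR',300,152,.008),('lip top',283,160,.024),('lip bot',280,212,.024),('bar top',254,148,.104),('bar bot',250,236,.104),('plate t',412.5,176,.192),('plate b',415,228,.192)]: print(n,np.round(atz(p,u,v,z),3))
E
```

```text
gold 267 [412.4 200.9] [array([411.3, 201.1]), array([52.1,  7. ]), np.float64(88.0)] [ 0.5788 -0.2348  0.192 ]
red2 17 [268.9 141.5] [array([269. , 141.5]), array([7., 2.]), np.float64(90.0)] [0.7527 0.1401 0.014 ]
blue 90 [239.1 241.5] [array([239.5, 242. ]), array([12.,  7.]), np.float64(90.0)] [0.4698 0.2084 0.09  ]
orange 29 [254.1 242.8] [array([254.1, 243.4]), array([ 2.9, 11. ]), np.float64(5.2)] [0.4661 0.1695 0.08  ]
orange 20 [258.  243.2] [array([258.1, 243.5]), array([ 1.5, 11.2]), np.float64(7.1)] [0.4651 0.1589 0.08  ]
white 32 [249.9 153.9] [array([249.9, 154. ]), array([ 2.9, 10.2]), np.float64(5.7)] [0.7065 0.1823 0.09  ]
white 17 [255.2 148.1] [array([255.5, 148.5]), array([5., 3.]), np.float64(90.0)] [0.7223 0.168  0.09  ]
baseTL [0.731 0.248 0.008]
baseTR [0.723 0.051 0.008]
lip top [0.698 0.098 0.024]
lip bot [0.55  0.105 0.024]
bar top [0.721 0.169 0.104]
bar bot [0.486 0.177 0.104]
plate t [ 0.64  -0.235  0.192]
plate b [ 0.513 -0.241  0.192]
```

View pics/top_crop.png

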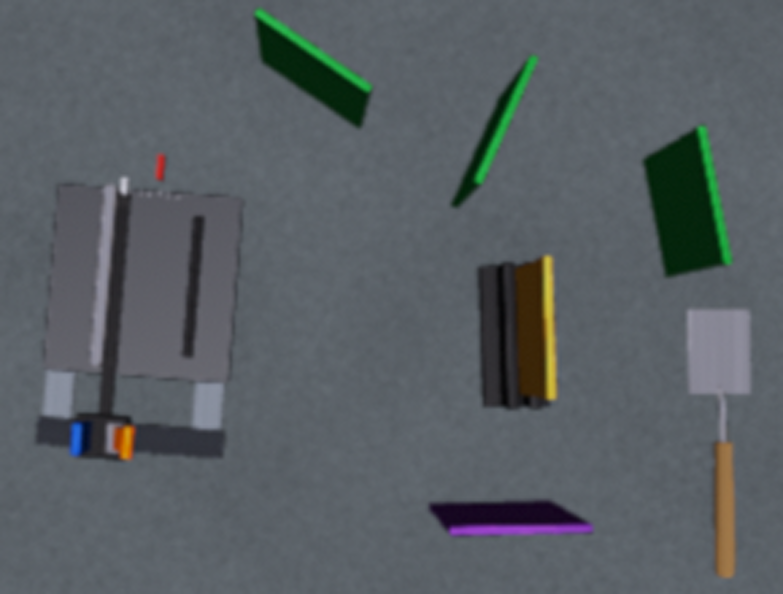

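The crop confirms a single gold plate in the black rack at top-image (413,201). All the others are green or purple. I'll move over the easel for a closer look.

Emit:
{"op": "drive_tool", "data": {
  "rows": [
    [0, 0, -6.3, 0, 0, 0, 1],
    [0, 0, -6.3, 0, 0, 0, 1],
    [0, 0, -6.3, 0, 0, 0, 1],
    [0, 0, -6.3, 0, 0, 0, 1],
    [0, 0, 0, -0.019, -0.033, -0.008, 1],
    [0, 0, 0, -0.019, -0.033, -0.008, 1],
    [0, 0, 0, -0.019, -0.033, -0.008, 1],
    [0, 0, 0, -0.019, -0.033, -0.008, 1]
  ]
}}

```text
time: 2.52
tool_pos: [0.3647, 0.4768, 0.2635]
tcp_rot: [0.001, 3.142, -0.0]
wrist_force: [0.7, 0.5, -0.5]
width: 0.999
grip_force: 0.0
```

Emit:
{"op": "drive_tool", "data": {
  "rows": [
    [0, 0, 0, -0.019, -0.033, -0.008, 1],
    [0, 0, 0, -0.019, -0.033, -0.008, 1],
    [0, 0, 0, -0.019, -0.033, -0.008, 1],
    [0, 0, 0, -0.019, -0.033, -0.008, 1],
    [0, 0, 0, -0.019, -0.033, -0.008, 1],
    [0, 0, 0, -0.019, -0.033, -0.008, 1],
    [0, 0, 0, -0.019, -0.033, -0.008, 1],
    [0, 0, 0, -0.019, -0.033, -0.008, 1]
  ]
}}

```text
time: 3.18
tool_pos: [0.5164, 0.212, 0.328]
tcp_rot: [0.003, 3.141, 0.0]
wrist_force: [1.3, 1.0, 0.0]
width: 1.005
grip_force: 0.0
```

Emit:
{"op": "drive_tool", "data": {
  "rows": [
    [0, 0, 0, -0.019, -0.033, -0.008, 1],
    [0, 0, 0, -0.019, -0.033, -0.008, 1],
    [0, 0, 0, 0, 0, 0, 1],
    [0, 0, 0, 0, 0, 0, 1],
    [0, 0, 0, 0, 0, 0, 1],
    [0, 0, 0, 0, 0, 0, 1]
  ]
}}

```text
time: 3.68
tool_pos: [0.553, 0.1486, 0.3428]
tcp_rot: [-0.001, -3.141, -0.0]
wrist_force: [-0.8, -0.1, 0.0]
width: 1.0
grip_force: 0.0
```

```bash
python3 - <<'E'
from h import *
s=status.read_state();print(s['tool_pos'],R.from_rotvec(s['tcp_rot']).as_matrix().round(3).tolist(),s['q'].round(2),s['time'])
p=shot('wrist');save(p,'w1.png',None,1.25);np.savez('w1.npz',color=p['color'],K=p['intrinsics'],T=p['world_from_camera'])
for c in ['red','red2','blue','orange','white']:
    for a,ce,r in blobs(p,c,minA=15): print(c,a,np.round(ce,1),[np.round(x,1) for x in r])
E
```

```text
[0.55296901 0.14857863 0.3428086 ] [[-1.0, 0.001, -0.001], [0.001, 1.0, 0.0], [0.001, 0.0, -1.0]] [ 0.22  0.02  1.68  0.    1.44 -1.35] 3.6833
red2 35 [320.3 269. ] [array([320.4, 268. ]), array([ 2.4, 14.1]), np.float64(5.2)]
blue 297 [370.4 106.4] [array([370.3, 106. ]), array([12.3, 25.2]), np.float64(6.3)]
orange 125 [342.4 105.4] [array([342.6, 104.8]), array([ 7.7, 17.1]), np.float64(4.8)]
white 159061 [345.4 152.7] [array([319.5, 175.5]), array([639., 351.]), np.float64(0.0)]
white 483 [504. 132.] [array([504., 132.]), array([21.5, 24.1]), np.float64(63.4)]
white 464 [476.2 147.2] [array([476.1, 147.2]), array([21. , 23.3]), np.float64(63.4)]
white 437 [514.1 157.6] [array([514.2, 157.9]), array([19.7, 23.7]), np.float64(63.4)]
white 426 [486.9 172.2] [array([486.9, 172.3]), array([19.2, 22.8]), np.float64(63.4)]
```

View pics/w1.png

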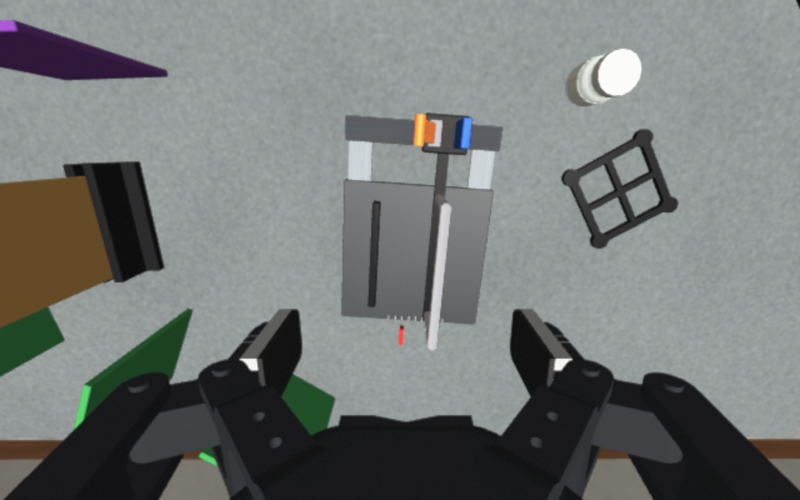

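The wrist view (800-px scale) shows base corners at (346,180), (493,189), (342,316) and (476,324). Toe lip ends are (380,202) and (376,306), the crossbar runs (446,205)–(432,348), the red mark is at (401,335), and the blue and orange handle parts are at (464,132) and (420,130).

```bash
cat > fit.py <<'E'
from h import *
from scipy.optimize import least_squares
d=np.load('w1.npz');p={'intrinsics':d['K'],'world_from_camera':d['T'],'color':d['color']}
g=cv2.cvtColor(p['color'],cv2.COLOR_RGB2GRAY)
# (easel x,y,z, kind) pixel
P=[(-.1,-.05,.008,0,346,180),(-.1,.15,.008,0,493,189),(.1,-.05,.008,0,342,316),(.1,.15,.008,0,476,324),(-.075,0,.024,0,380,202),(.075,0,.024,0,376,306),
(0,0,.098,1,439,277)]
uv=np.array([q[4:] for q in P])/1.25
def W(t,x,y,z): c,s=np.cos(t[2]),np.sin(t[2]);return [t[0]+c*x-s*y,t[1]+s*x+c*y,z]
def f(t):
    r=[]
    for q,m in zip(P,uv):
        e=proj(p,W(t,q[0],q[1]+(.03+t[3] if q[3] else 0),q[2]))-m
        if q[3]: e[1]=0
        r+=list(e)
    return np.array(r)
if __name__=='__main__':
    s=least_squares(f,[.62,.1,-.05,.04],loss='soft_l1');t=s.x;print('easel x,y,yaw,leg',t.round(4),'\n',f(t).reshape(-1,2).round(1).tolist())
    c,si=np.cos(t[2]),np.sin(t[2])
    for n,u,v,z in [('red',320.4,268,.010),('blue',464/1.25,120/1.25,.09),('bluec',370.4,106.4,.085),('or',337,105,.078),('barfar',432/1.25,340/1.25,.098),('barnear',446/1.25,212/1.25,.098)]:
        w=atz(p,u,v,z);dx=w[:2]-t[:2];print(n,w.round(4),'easel',(c*dx[0]+si*dx[1]).round(4),(-si*dx[0]+c*dx[1]).round(4))
    np.save('easel.npy',t)
E
python3 fit.py; python3 - <<'E'
from h import *
d=np.load('w1.npz');im=d['color'][70:300,265:405,::-1]
cv2.imwrite('pics/w1c.png',cv2.resize(im,None,fx=2.6*1,fy=2.6,interpolation=cv2.INTER_CUBIC))
E
```

```text
easel x,y,yaw,leg [ 0.6242  0.1115 -0.0643  0.0469] 
 [[-1.4, -0.7], [1.0, -0.0], [0.0, 0.1], [0.2, -0.0], [0.2, 0.1], [-0.3, 1.0], [-0.0, 0.0]]
red [0.751  0.1418 0.01  ] easel 0.1246 0.0383
blue [0.4534 0.2106 0.09  ] easel -0.1769 0.0878
bluec [0.4661 0.2109 0.085 ] easel -0.1641 0.089
or [0.4641 0.1664 0.078 ] easel -0.1634 0.0444
barfar [0.7079 0.1818 0.098 ] easel 0.079 0.0755
barnear [0.5493 0.1939 0.098 ] easel -0.08 0.0774
```

View pics/w1c.png

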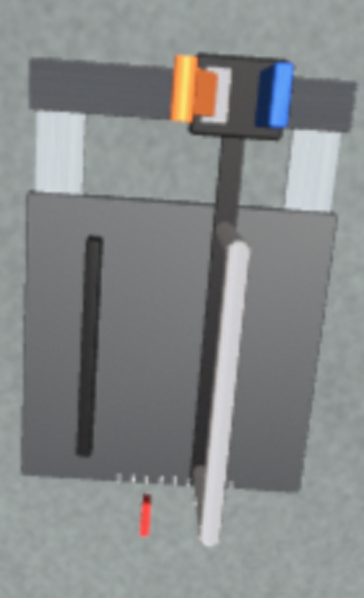

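Easel: origin (0.624, 0.1115), yaw -3.7°, leg ≈0.047 with bar y 0.077. The mark is at easel y ≈ 0.038, and the reprojection errors are about 1 px. I'll go above the rack.

Emit:
{"op": "drive_tool", "data": {
  "rows": [
    [0, 0, -2.7, 0, 0, 0, 1],
    [0, 0, 0, 0, -0.035, 0, 1],
    [0, 0, 0, 0, -0.035, 0, 1],
    [0, 0, 0, 0, -0.035, 0, 1],
    [0, 0, 0, 0, -0.035, 0, 1],
    [0, 0, 0, 0, -0.035, 0, 1],
    [0, 0, 0, 0, -0.035, 0, 1],
    [0, 0, 0, 0, -0.035, 0, 1]
  ]
}}

```text
time: 4.4
tool_pos: [0.5644, -0.0969, 0.3431]
tcp_rot: [0.075, -3.141, -0.0]
wrist_force: [-0.3, -0.4, -0.4]
width: 1.001
grip_force: 0.0
```

Emit:
{"op": "drive_tool", "data": {
  "rows": [
    [0, 0, 0, 0, -0.035, 0, 1],
    [0, 0, 0, 0, -0.035, 0, 1],
    [0, 0, 0, 0, -0.035, 0, 1],
    [0, 0, 0, 0, -0.035, 0, 1],
    [0, 0, 0, 0, 0, 0, 1],
    [0, 0, 0, 0, 0, 0, 1],
    [0, 0, 0, 0, 0, 0, 1]
  ]
}}

```text
time: 4.98
tool_pos: [0.5712, -0.2355, 0.3428]
tcp_rot: [0.073, -3.14, -0.002]
wrist_force: [-0.7, 0.9, -0.3]
width: 0.998
grip_force: 0.0
```

```bash
python3 - <<'E'
from h import *
s=status.read_state();print(s['tool_pos'],R.from_rotvec(s['tcp_rot']).as_matrix().round(3).tolist())
p=shot('wrist');save(p,'w2.png');np.savez('w2.npz',color=p['color'],K=p['intrinsics'],T=p['world_from_camera'])
for m in masks_of(p,'plate'):
    pts=np.argwhere(m['mask'])[:,::-1]
    print(m['score'],m['bbox'],p['color'][m['mask']].mean(0).round())
for a,ce,r in blobs(p,'gold',minA=30): print(a,ce,r,cv2.boxPoints(r).round(1).tolist(),[atz(p,*q,.192).round(4).tolist() for q in cv2.boxPoints(r)])
E
```

```text
[ 0.57118743 -0.23554233  0.34282776] [[-0.999, -0.046, -0.001], [-0.046, 0.999, 0.001], [0.001, 0.001, -1.0]]
0.77 [318.9, 239.0, 371.6, 337.1] [37. 82. 45.]
0.74 [289.7, 0.0, 423.6, 51.7] [69. 38. 83.]
0.7 [319.6, 126.6, 331.6, 250.0] [225. 207. 120.]
0.64 [175.5, 196.0, 246.5, 277.0] [39. 85. 47.]
565 [322.56460177 195.72035398] ((323.0, 188.0), (120.0, 8.0), 90.0) [[319.0, 128.0], [327.0, 128.0], [327.0, 248.0], [319.0, 248.0]] [[0.5094, -0.2431, 0.192], [0.509, -0.235, 0.192], [0.6405, -0.2285, 0.192], [0.6409, -0.2375, 0.192]]
142 [621.8028169  103.72535211] ((621.74072265625, 103.68936920166016), (5.342931270599365, 27.135356903076172), 22.2490234375) [[614.0999755859375, 115.19999694824219], [624.4000244140625, 90.0999984741211], [629.4000244140625, 92.0999984741211], [619.0999755859375, 117.30000305175781]] [[0.4833, 0.0485, 0.192], [0.4599, 0.0507, 0.192], [0.4615, 0.0561, 0.192], [0.485, 0.054, 0.192]]
```

View pics/w2.png

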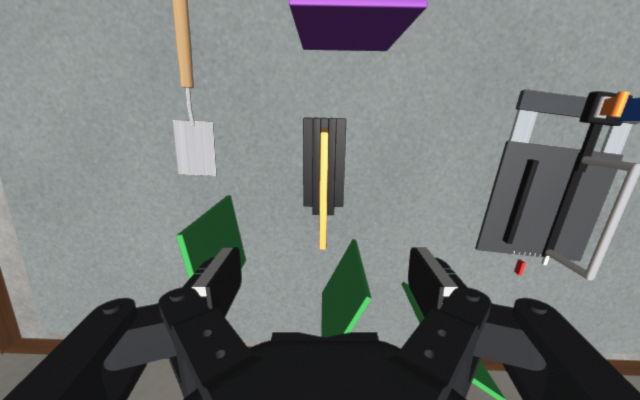

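The wrist view shows the gold top edge from (325,130) to (323,249), giving a centre of (0.575, -0.235), 131 mm long, matching the spec. The tool is nearly above it, so I descend and grip.

Emit:
{"op": "drive_tool", "data": {
  "rows": [
    [0, 0, 0.7, -0.004, 0, 0.025, 1],
    [0, 0, 0, 0, 0, 0.03, 1],
    [0, 0, 0, 0, 0, 0.03, 1],
    [0, 0, 0, 0, 0, 0.03, 1],
    [0, 0, 0, 0, 0, 0.03, 1],
    [0, 0, 0, 0, 0, 0.025, 1],
    [0, 0, 0, 0, 0, 0.014, 1],
    [0, 0, 0, 0, 0, 0, 1]
  ]
}}

```text
time: 5.75
tool_pos: [0.5726, -0.2341, 0.1551]
tcp_rot: [0.055, -3.134, -0.005]
wrist_force: [-1.2, 0.0, -0.1]
width: 1.003
grip_force: 0.0
```

Emit:
{"op": "drive_tool", "data": {
  "rows": [
    [0, 0, 0, 0, 0, 0, 0],
    [0, 0, 0, 0, 0, 0, 0],
    [0, 0, 0, 0, 0, 0, 0],
    [0, 0, 0, 0, 0, 0, 0],
    [0, 0, 0, 0, 0, 0, 0],
    [0, 0, 0, 0, 0, 0, 0],
    [0, 0, 0, 0, 0, 0, 0],
    [0, 0, 0, 0, 0, 0, 0]
  ],
  "force": 60
}}

```text
time: 6.42
tool_pos: [0.5758, -0.2371, 0.1603]
tcp_rot: [-0.051, 3.139, -0.001]
wrist_force: [-0.0, -0.5, 3.9]
width: 0.082
grip_force: 59.5
```

Emit:
{"op": "drive_tool", "data": {
  "rows": [
    [0, 0, 0, 0, 0, -0.012, 0],
    [0, 0, 0, 0, 0, -0.025, 0],
    [0, 0, 0, 0, 0, -0.025, 0],
    [0, 0, 0, 0, 0, -0.025, 0],
    [0, 0, 0, 0, 0, -0.025, 0],
    [0, 0, 0, 0, 0, -0.025, 0],
    [0, 0, 0, 0, 0, -0.012, 0],
    [0, 0, 0, 0, 0, 0, 0]
  ]
}}

```text
time: 7.08
tool_pos: [0.5764, -0.2374, 0.3121]
tcp_rot: [-0.052, 3.136, -0.004]
wrist_force: [0.5, -0.2, -3.9]
width: 0.086
grip_force: 58.9
```

```bash
python3 - <<'E'
from h import *
s=status.read_state();print(s['tool_pos'],R.from_rotvec(s['tcp_rot']).as_matrix().round(3).tolist(),s['width'],s['grip_force'],s['wrist_force'])
p=shot('top')
for a,ce,r in blobs(p,'gold',(340,100,470,260),minA=30): print(a,ce,cv2.boxPoints(r).round(1).tolist())
E
```

```text
[ 0.57635644 -0.23740945  0.31206728] [[-0.999, -0.033, 0.005], [-0.033, 0.999, -0.002], [-0.005, -0.003, -1.0]] 0.08608283629065079 58.872878551483154 [ 0.49196519 -0.18066427 -3.91496114]
360 [419.8        180.68333333] [[409.1000061035156, 169.5], [428.8999938964844, 167.8000030517578], [430.8999938964844, 191.5], [411.1000061035156, 193.1999969482422]]
275 [418.76727273 216.83272727] [[412.0, 207.0], [429.0, 207.0], [429.0, 227.0], [412.0, 227.0]]
```

Emit:
{"op": "drive_tool", "data": {
  "rows": [
    [0, 0, 5.6, 0, 0, 0, 0],
    [0, 0, 0, -0.002, 0.015, 0, 0],
    [0, 0, 0, -0.002, 0.03, 0, 0],
    [0, 0, 0, -0.002, 0.035, 0, 0],
    [0, 0, 0, -0.002, 0.035, 0, 0],
    [0, 0, 0, -0.002, 0.035, 0, 0],
    [0, 0, 0, -0.002, 0.035, 0, 0],
    [0, 0, 0, -0.002, 0.035, 0, 0]
  ]
}}

```text
time: 7.8
tool_pos: [0.6018, -0.0158, 0.3052]
tcp_rot: [-0.1, -3.135, -0.001]
wrist_force: [0.7, -0.3, -4.3]
width: 0.088
grip_force: 59.0
```

Emit:
{"op": "drive_tool", "data": {
  "rows": [
    [0, 0, 0, -0.002, 0.035, 0, 0],
    [0, 0, 0, -0.002, 0.035, 0, 0],
    [0, 0, 0, -0.002, 0.035, 0, 0],
    [0, 0, 0, -0.002, 0.035, 0, 0],
    [0, 0, 0, -0.002, 0.035, 0, 0],
    [0, 0, 0, -0.002, 0.03, 0, 0],
    [0, 0, 0, -0.001, 0.0145, 0, 0]
  ]
}}

```text
time: 8.38
tool_pos: [0.6288, 0.2045, 0.3048]
tcp_rot: [-0.095, -3.135, -0.002]
wrist_force: [0.6, 0.6, -4.3]
width: 0.083
grip_force: 59.2
```

Emit:
{"op": "drive_tool", "data": {
  "rows": [
    [6, 0, 0, 0, 0, 0, 0],
    [6, 0, 0, 0, 0, 0, 0],
    [6, 0, 0, 0, 0, 0, 0],
    [6, 0, 0, 0, 0, 0, 0],
    [6, 0, 0, 0, 0, 0, 0],
    [0, 0, 0, 0, 0, 0, 0],
    [0, 0, 0, 0, 0, 0, 0],
    [0, 0, 0, 0, 0, 0, 0]
  ]
}}

```text
time: 9.05
tool_pos: [0.6301, 0.1999, 0.307]
tcp_rot: [-0.096, -3.016, 0.806]
wrist_force: [-0.4, -0.7, -4.5]
width: 0.085
grip_force: 60.3
```

```bash
cat >> h.py <<'E'
def rel():
    t=np.load('easel.npy');s=status.read_state();M=R.from_rotvec(s['tcp_rot']).as_matrix()
    E=R.from_euler('z',t[2]).as_matrix();d=E.T@(s['tool_pos']-[t[0],t[1],0]);N=E.T@M
    foot=d+N@[0,0,.148]
    print('tcp easel',d.round(4),'foot',foot.round(4),'axes',N.round(3).tolist(),'F',(E.T@s['wrist_force']).round(1),'w',round(float(s['width']),3),'g',round(float(s['grip_force']),1),'t',s['time'])
    return d,N
E
python3 -c "
from h import *
rel();p=shot('wrist');save(p,'w3.png');print(status.read_state()['q'].round(2))"
```

```text
tcp easel [2.00e-04 8.85e-02 3.07e-01] foot [-0.      0.0147  0.1787] axes [[-1.0, -0.001, -0.002], [0.0, 0.867, -0.499], [0.002, -0.499, -0.867]] F [-0.4 -0.7 -4.5] w 0.085 g 60.3 t 9.05
[ 0.49  0.38  1.4  -0.44  1.65 -0.98]
```

View pics/w3.png

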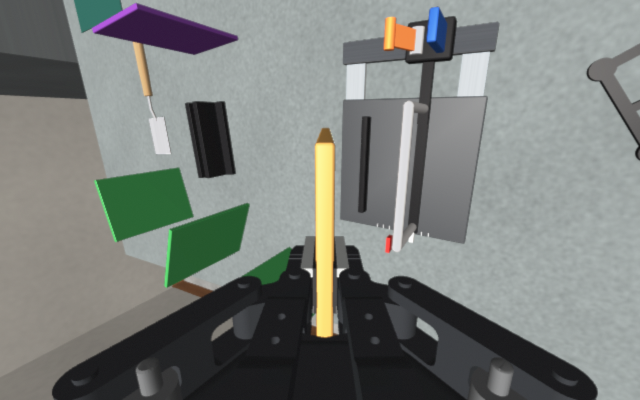

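The wrist view shows the plate held square and tilted about 30°, with the lip at (364,117)–(362,212) and crossbar at (405,170). I'll check the easel model against this image before descending.

```bash
python3 - <<'E'
from h import *
from fit import W
t=np.load('easel.npy');p=shot('wrist')
g=cv2.cvtColor(p['color'],cv2.COLOR_RGB2GRAY)
for x in(-.06,0,.06):
    q=proj(p,W(t,x,0,.024));v=int(round(q[1]));print('lip pred',q.round(1),v,g[v,350:380].tolist())
for x in(-.07,.07):
    q=proj(p,W(t,x,.03+t[3],.098));v=int(round(q[1]));print('bar pred',q.round(1),g[v,390:422].tolist())
print(blobs(p,'red2',(370,225,400,260)),proj(p,W(t,.1246,.0383,.01)))
E
```

```text
lip pred [368.3 125.8] 126 [109, 108, 108, 110, 111, 110, 111, 112, 112, 113, 112, 102, 63, 50, 53, 58, 59, 42, 25, 22, 42, 82, 115, 119, 119, 119, 120, 120, 120, 121]
lip pred [366.6 166.2] 166 [107, 107, 108, 109, 109, 109, 109, 110, 110, 105, 81, 52, 48, 52, 52, 41, 25, 23, 40, 80, 112, 116, 116, 116, 117, 117, 118, 119, 120, 119]
lip pred [365.  203.6] 204 [105, 105, 106, 106, 108, 107, 109, 106, 98, 58, 47, 48, 49, 44, 32, 22, 33, 71, 106, 111, 111, 111, 110, 111, 111, 111, 112, 111, 111, 111]
bar pred [408.8 119. ] [124, 126, 126, 126, 126, 127, 127, 127, 129, 128, 129, 131, 149, 198, 224, 225, 223, 222, 220, 220, 221, 220, 207, 165, 127, 133, 131, 113, 71, 64, 64, 65]
bar pred [399.6 234.8] [59, 65, 91, 149, 212, 225, 224, 222, 220, 220, 221, 218, 195, 139, 118, 121, 125, 130, 131, 133, 160, 228, 252, 250, 199, 172, 170, 171, 171, 169, 166, 167]
[(np.int32(71), array([388.92957746, 242.73239437]), ((389.0, 243.0), (16.0, 4.0), 90.0))] [388.6281106  242.62161557]
```

Model agrees within about 1 px (roughly 1 mm). I'll descend to just above lip height.

Emit:
{"op": "drive_tool", "data": {
  "rows": [
    [0, 0, 0, 0, 0.006, 0.011, 0],
    [0, 0, 0, 0, 0.011, 0.021, 0],
    [0, 0, 0, 0, 0.013, 0.024, 0],
    [0, 0, 0, 0, 0.013, 0.024, 0],
    [0, 0, 0, 0, 0.012, 0.022, 0],
    [0, 0, 0, 0, 0.01, 0.021, 0],
    [0, 0, 0, 0, 0, 0, 0],
    [0, 0, 0, 0, 0, 0, 0]
  ]
}}

```text
time: 9.82
tool_pos: [0.629, 0.1932, 0.1678]
tcp_rot: [-0.099, -3.013, 0.81]
wrist_force: [-0.6, -0.8, -3.6]
width: 0.084
grip_force: 60.1
```

```bash
python3 -c "
from h import *
rel()"
```

```text
tcp easel [-0.0005  0.0818  0.1678] foot [-0.001   0.0076  0.0397] axes [[-1.0, 0.0, -0.004], [0.002, 0.865, -0.501], [0.003, -0.501, -0.865]] F [-0.6 -0.8 -3.6] w 0.084 g 60.1 t 9.8167
```

Emit:
{"op": "drive_tool", "data": {
  "rows": [
    [0, 0, 0, 0, 0.004, 0.006, 0],
    [0, 0, 0, 0, 0.004, 0.006, 0],
    [0, 0, 0, 0, 0.004, 0.006, 0],
    [0, 0, 0, 0, 0.0035, 0.0055, 0],
    [0, 0, 0, 0, 0.0005, 0.001, 0],
    [0, 0, 0, 0, 0.0005, 0.001, 0],
    [0, 0, 0, 0, 0, 0, 0],
    [0, 0, 0, 0, 0, 0, 0]
  ]
}}

```text
time: 10.48
tool_pos: [0.6304, 0.1965, 0.1391]
tcp_rot: [-0.098, -3.017, 0.808]
wrist_force: [0.3, -0.2, -4.8]
width: 0.084
grip_force: 60.2
```

```bash
python3 -c "
from h import *
rel()"
```

```text
tcp easel [0.0007 0.0852 0.1391] foot [0.0007 0.0112 0.011 ] axes [[-1.0, 0.0, 0.0], [0.0, 0.866, -0.5], [-0.0, -0.5, -0.866]] F [ 0.3 -0.1 -4.8] w 0.084 g 60.2 t 10.4833
```

Emit:
{"op": "drive_tool", "data": {
  "rows": [
    [0, 0, 0, 0, 0.0005, 0.0008, 0],
    [0, 0, 0, 0, 0.0005, 0.0008, 0],
    [0, 0, 0, 0, 0, 0, 0],
    [0, 0, 0, 0, 0, 0, 0]
  ]
}}

```text
time: 10.82
tool_pos: [0.6308, 0.1969, 0.1384]
tcp_rot: [-0.098, -3.019, 0.808]
wrist_force: [-1.0, 2.2, 3.6]
width: 0.082
grip_force: 61.3
```

Emit:
{"op": "drive_tool", "data": {
  "rows": [
    [0, 0, 0, 0, -0.0013, 0.0008, 0],
    [0, 0, 0, 0, -0.0013, 0.0008, 0],
    [0, 0, 0, 0, -0.0013, 0.0007, 0],
    [0, 0, 0, 0, -0.0013, 0.0007, 0],
    [0, 0, 0, 0, 0, 0, 0],
    [0, 0, 0, 0, 0, 0, 0]
  ]
}}

```text
time: 11.32
tool_pos: [0.631, 0.1911, 0.1386]
tcp_rot: [-0.098, -3.02, 0.807]
wrist_force: [-0.1, 5.5, 6.2]
width: 0.084
grip_force: 62.0
```

```bash
python3 -c "
from h import *
rel()"
```

```text
tcp easel [0.0016 0.0799 0.1386] foot [0.002  0.0061 0.0103] axes [[-1.0, 0.001, 0.003], [-0.0, 0.867, -0.499], [-0.003, -0.499, -0.867]] F [-0.4  5.4  6.2] w 0.084 g 62.0 t 11.3167
```

Emit:
{"op": "drive_tool", "data": {
  "rows": [
    [1, 0, 0, 0, 0.0026, 0, 0],
    [1, 0, 0, 0, 0.0026, 0, 0],
    [1, 0, 0, 0, 0.0026, 0, 0],
    [0, 0, 0, 0, 0, 0, 0],
    [0, 0, 0, 0, 0, 0, 0]
  ]
}}

```text
time: 11.73
tool_pos: [0.6313, 0.1975, 0.1338]
tcp_rot: [-0.096, -2.994, 0.891]
wrist_force: [1.6, 3.4, 6.2]
width: 0.085
grip_force: 61.9
```

```bash
python3 -c "
from h import *
rel()"
```

```text
tcp easel [0.0016 0.0863 0.1338] foot [0.0019 0.0054 0.0099] axes [[-1.0, 0.0, 0.002], [-0.001, 0.837, -0.547], [-0.002, -0.547, -0.837]] F [1.3 3.5 6.2] w 0.085 g 61.9 t 11.7333
```

Emit:
{"op": "drive_tool", "data": {
  "rows": [
    [0, 0, 0, 0, 0, 0, 0.6],
    [0, 0, 0, 0, 0, 0, 0.6],
    [0, 0, 0, 0, 0, 0, 0.6],
    [0, 0, 0, 0, 0, 0, 0.6],
    [0, 0, 0, 0, 0, 0, 0.6],
    [0, 0, 0, 0, 0, 0, 0.6]
  ]
}}

```text
time: 12.23
tool_pos: [0.63, 0.1968, 0.1326]
tcp_rot: [-0.097, -2.992, 0.887]
wrist_force: [0.4, -0.4, 0.2]
width: 0.598
grip_force: 0.0
```

Emit:
{"op": "drive_tool", "data": {
  "rows": [
    [0, 0, 0, 0, 0, -0.01, 0.6],
    [0, 0, 0, 0, 0, -0.02, 0.6],
    [0, 0, 0, 0, 0, -0.03, 0.6],
    [0, 0, 0, 0, 0, -0.03, 0.6],
    [0, 0, 0, 0, 0, -0.03, 0.6],
    [0, 0, 0, 0, 0, -0.02, 0.8],
    [0, 0, 0, 0, 0, 0, 0.8]
  ]
}}

```text
time: 12.82
tool_pos: [0.6371, 0.2768, 0.2565]
tcp_rot: [-0.098, -3.004, 0.88]
wrist_force: [-0.2, 0.0, 1.7]
width: 0.797
grip_force: 0.0
```

```bash
python3 - <<'E'
from h import *
rel();p=shot('wrist');im=p['color'][:,:,::-1]
q=shot('side');s=cv2.resize(q['color'][120:260,180:340,::-1],(640,400)) if 0 else q['color'][135:260,180:380,::-1]
cv2.imwrite('pics/w4.png',np.vstack([cv2.resize(im,(480,300)),cv2.resize(s,(480,300))]))
E
```

```text
tcp easel [0.0022 0.1658 0.2565] foot [0.0034 0.0859 0.1319] axes [[-1.0, 0.003, 0.008], [-0.002, 0.842, -0.54], [-0.008, -0.54, -0.842]] F [-0.2 -0.   1.7] w 0.797 g 0.0 t 12.8167
```

View pics/w4.png

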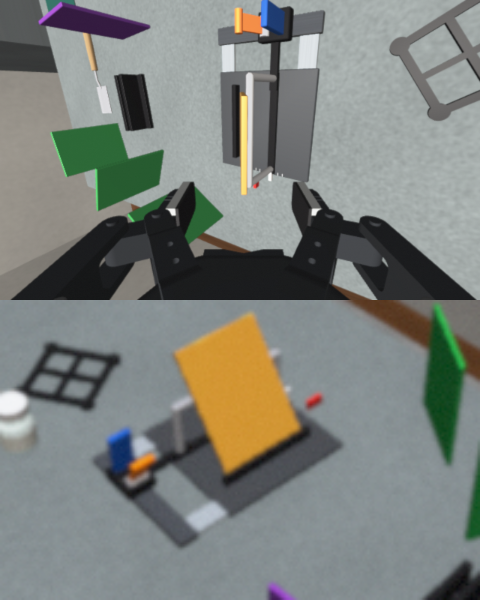

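The plate leans squarely on the crossbar with its foot at the lip. In the lower panel the gold face runs (175,350)–(300,435), with the handle at (120,450) and the lever at (143,463). Next I straighten the tool and move above the handle.

Emit:
{"op": "drive_tool", "data": {
  "rows": [
    [-6.6, 0, 0, 0, 0, 0, 1],
    [-6.6, 0, 0, 0, 0, 0, 1],
    [-6.6, 0, 0, 0, 0, 0, 1],
    [-6.6, 0, 0, 0, 0, 0, 1],
    [-6.5, 0, 0, 0, 0, 0, 1],
    [0, 0, 0, 0.02, -0.012, 0, 1],
    [0, 0, 0, 0.03, -0.018, 0, 1],
    [0, 0, 0, 0.03, -0.018, 0, 1]
  ]
}}

```text
time: 13.58
tool_pos: [0.5503, 0.2279, 0.2477]
tcp_rot: [-0.106, -3.136, 0.005]
wrist_force: [-0.1, 0.4, 0.8]
width: 0.999
grip_force: 0.0
```

Emit:
{"op": "drive_tool", "data": {
  "rows": [
    [0, 0, 0, 0.03, -0.018, 0, 1],
    [0, 0, 0, 0.03, -0.018, 0, 1],
    [0, 0, 0, 0.027, -0.015, 0, 1],
    [0, 0, 0, 0, 0, 0.02, 1],
    [0, 0, 0, 0, 0, 0.02, 1],
    [0, 0, 0, 0, 0, 0, 1],
    [0, 0, 0, 0, 0, 0, 1],
    [0, 0, 0, 0, 0, 0, 1]
  ]
}}

```text
time: 14.25
tool_pos: [0.4619, 0.1848, 0.2102]
tcp_rot: [-0.103, -3.139, 0.004]
wrist_force: [-0.7, 0.1, 0.7]
width: 1.002
grip_force: 0.0
```

```bash
python3 - <<'E'
from h import *
from fit import W
rel();t=np.load('easel.npy')
p=shot('wrist');save(p,'w5.png')
for c in ['red2','blue','orange']:
    for a,ce,r in blobs(p,c,minA=15): print(c,a,np.round(ce,1),[np.round(x,1) for x in r])
c,s=np.cos(t[2]),np.sin(t[2])
for n,X in [('blue outer top mid',(-.165,.097,.09)),('blue in',(-.165,.087,.09)),('mark',(.1246,.038,.01)),('lip',(-.07,0,.024))]: print(n,proj(p,W(t,*X)).round(1))
E
```

```text
tcp easel [-0.1666  0.0627  0.2102] foot [-0.1668  0.0623  0.0622] axes [[-1.0, 0.001, -0.001], [0.001, 1.0, -0.002], [0.001, -0.002, -1.0]] F [-0.7  0.1  0.7] w 1.002 g 0.0 t 14.25
blue 505 [352.5 192. ] [array([353. , 192.5]), array([41., 14.]), np.float64(90.0)]
orange 313 [314.9 188.5] [array([314.1, 186.8]), array([25.6, 22.3]), np.float64(66.5)]
blue outer top mid [359.8 197.6]
blue in [349.4 197.6]
mark [308.1 367.2]
lip [275.3 255.2]
```

View pics/w5.png

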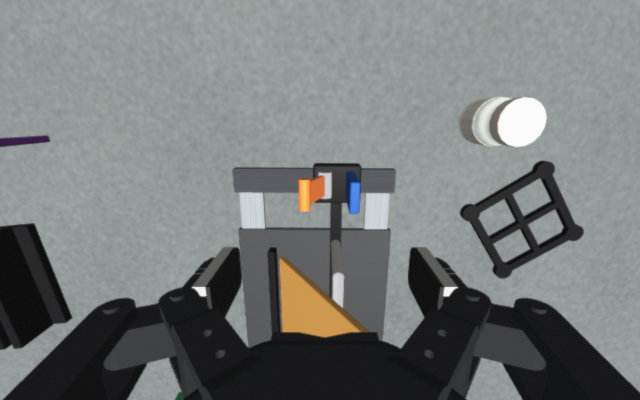

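Blue handle's outer edge is at column 360, as predicted, and the orange bar's left edge at 299. The fingers straddle both, so I descend.

Emit:
{"op": "drive_tool", "data": {
  "rows": [
    [0, 0, 0, 0, 0.004, 0.015, 1],
    [0, 0, 0, 0, 0, 0.028, 1],
    [0, 0, 0, 0, 0, 0.03, 1],
    [0, 0, 0, 0, 0, 0.03, 1],
    [0, 0, 0, 0, 0, 0.028, 1],
    [0, 0, 0, 0, 0, 0.018, 1],
    [0, 0, 0, 0, 0, 0.009, 1],
    [0, 0, 0, 0, 0, 0, 1]
  ]
}}

```text
time: 14.97
tool_pos: [0.4614, 0.1886, 0.0509]
tcp_rot: [-0.102, -3.137, 0.005]
wrist_force: [-0.4, 0.8, 0.3]
width: 0.997
grip_force: 0.0
```

```bash
python3 -c "
from h import *
rel()"
```

```text
tcp easel [-0.1674  0.0664  0.0509] foot [-0.1679  0.0659 -0.0971] axes [[-1.0, 0.0, -0.003], [0.001, 1.0, -0.003], [0.003, -0.003, -1.0]] F [-0.5  0.7  0.3] w 0.997 g 0.0 t 14.9667
```

Emit:
{"op": "drive_tool", "data": {
  "rows": [
    [0, 0, 0, 0, -0.005, 0, 1],
    [0, 0, 0, 0, -0.004, 0, 1],
    [0, 0, 0, 0, -0.003, 0, 1],
    [0, 0, 0, 0, -0.003, 0, 1],
    [0, 0, 0, 0, -0.003, 0, 1],
    [0, 0, 0, 0, -0.004, 0, 1],
    [0, 0, 0, 0, -0.004, 0, 1],
    [0, 0, 0, 0, -0.004, 0, 1]
  ]
}}

```text
time: 15.63
tool_pos: [0.4616, 0.1591, 0.0536]
tcp_rot: [0.102, 3.138, -0.001]
wrist_force: [1.8, 4.2, 2.2]
width: 1.003
grip_force: 2.0
```

Emit:
{"op": "drive_tool", "data": {
  "rows": [
    [0, 0, 0, 0, -0.004, 0, 1],
    [0, 0, 0, 0, -0.004, 0, 1],
    [0, 0, 0, 0, -0.004, 0, 1],
    [0, 0, 0, 0, -0.003, 0, 1],
    [0, 0, 0, 0, -0.001, 0, 1],
    [0, 0, 0, 0, 0, 0, 1],
    [0, 0, 0, 0, 0, 0, 1]
  ]
}}

```text
time: 16.22
tool_pos: [0.4584, 0.1423, 0.052]
tcp_rot: [-0.101, -3.138, 0.005]
wrist_force: [-0.0, 0.4, 0.2]
width: 1.001
grip_force: 0.2
```

```bash
python3 - <<'E'
from h import *
rel()
q=shot('side');p=shot('top')
s=q['color'][135:260,180:340,::-1];u=p['color'][125:260,215:375,::-1]
cv2.imwrite('pics/w6.png',np.hstack([cv2.resize(s,(384,300)),cv2.resize(u,(384,300))]))
E
```

```text
tcp easel [-0.1675  0.02    0.052 ] foot [-0.1678  0.0195 -0.096 ] axes [[-1.0, 0.0, -0.002], [0.0, 1.0, -0.003], [0.002, -0.003, -1.0]] F [-0.1  0.4  0.2] w 1.001 g 0.2 t 16.2167
```

View pics/w6.png

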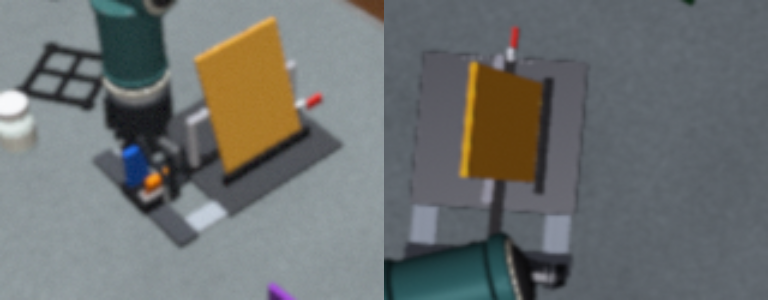

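The plate still leans, now steeper. The white pointer at (512,52) in the right panel nearly meets the red mark at (516,38). I'll triangulate both from the top and side views.

```bash
cat > tri.py <<'E'
from h import *
t=np.load('easel.npy');c,s=np.cos(t[2]),np.sin(t[2])
RNG['white']=((0,0,150),(180,60,255))
ps=[shot('top'),shot('side')]
def tri(a,b):
    o,d=zip(*[ray(p,*q) for p,q in zip(ps,(a,b))]);A=np.zeros((3,3));B=np.zeros(3)
    for O,D in zip(o,d):
        D=D/np.linalg.norm(D);P=np.eye(3)-np.outer(D,D);A+=P;B+=P@O
    w=np.linalg.solve(A,B);x=w[:2]-t[:2];return (c*x[0]+s*x[1]).round(4),(-s*x[0]+c*x[1]).round(4),w[2].round(4)
for nm in ('red2','white'):
    r=[blobs(ps[0],nm,(258,134,276,154),2),blobs(ps[1],nm,(298,168,318,186),2)]
    for b in r: print(nm,[(int(x[0]),x[1].round(1)) for x in b])
    if r[0] and r[1]: print(tri(r[0][0][1],r[1][0][1]))
# expected pointer place for leg at TCP
g=[cv2.cvtColor(p['color'],cv2.COLOR_RGB2GRAY) for p in ps]
print(g[0][140:154,260:278]);print(g[1][170:188,296:318])
E
python3 tri.py
```

```text
red2 [(16, array([269. , 141.5]))]
red2 [(12, array([310.5, 176.5]))]
(np.float64(0.1259), np.float64(0.0385), np.float64(0.0083))
white [(15, array([267.1, 148.7])), (9, array([262.3, 151.7]))]
white [(173, array([311.1, 174.9]))]
(np.float64(0.1095), np.float64(0.0328), np.float64(0.0298))
[[103 102 101 102 103 103 103 102 101  88  81  87  96 100 101 103 101 102]
 [103 101 102 101 101 101 103 105  99  86  81  87  97 100 100 101 101 100]
 [103 103 102 102 100 100 103 106  99  85  79  90 100 101 100 100 100 100]
 [101 102 103 102 102  99 102 104  99  83  81  95 102 102 103 102 101  99]
 [101 101 102 103 102 101 101 104  96  81  79  96 102 103 104 104 101 101]
 [102 101 100 100 101 101 105 111  98  79  78  96 101 103 103 103 102 102]
 [102 101  99  98 100 104 124 143 123  85  79  96 101 101 102 101 102 103]
 [102 101  97  98  99 111 151 188 169 108  88  97 100 100 100 100 101 102]
 [100 100 100 101 100 115 161 196 175 115  96 100 101  99  99  98  99 101]
 [ 95 104 115 120 110 114 157 190 163 114 100 104 103  99  99  97  96  98]
 [ 93 117 137 141 126 109 151 184 161 118  99 101 102  95
[... 1218 characters left out ...]
5 126 111 116 130 142 146 151
  149 149 152 149]
 [129 128 128 125 127 126 124 103  87 102 127 134 133 139 148 147 152 150
  150 151 148 152]
 [125 126 125 127 125 127 121 110  94  93 109 125 135 145 148 151 155 151
  151 149 150 153]
 [124 125 125 124 122 128 123 116 103  90  92 110 120 134 142 146 152 154
  150 150 149 147]
 [125 128 127 128 127 124 126 121 104  91  91  94 104 117 127 137 147 152
  150 150 150 151]
 [126 127 125 126 125 129 125 122 105  91  83  84  86  94 107 121 136 146
  150 148 150 147]
 [126 124 128 125 123 126 128 123 110  92  81  76  79  83  91 101 119 134
  141 147 151 153]
 [125 125 128 124 124 127 126 123 116  89  72  62  68  75  83  88  97 115
  133 145 146 148]]
```

```bash
cat >> tri.py <<'E'
print('ptr',tri((267.1,148.7),(304.6,177.4)))
E
python3 tri.py | tail -1
```

```text
ptr (np.float64(0.103), np.float64(0.042), np.float64(0.0157))
```

Pointer y ≈0.042 and mark ≈0.0385, matching the kinematics, so the leg is about 3.5 mm off. I centre the tool on the mark and close.

Emit:
{"op": "drive_tool", "data": {
  "rows": [
    [0, 0, 0, 0, 0.006, 0, 1],
    [0, 0, 0, 0, 0.007, 0, 0.95],
    [0, 0, 0, 0, 0.0055, 0, 0.9],
    [0, 0, 0, 0, 0, 0, 0.85],
    [0, 0, 0, 0, 0, 0, 0.85],
    [0, 0, 0, 0, 0, 0, 0.8],
    [0, 0, 0, 0, 0, 0, 0.75]
  ],
  "force": 30
}}

```text
time: 17.1
tool_pos: [0.4606, 0.1613, 0.0527]
tcp_rot: [-0.101, -3.14, 0.003]
wrist_force: [-0.5, -0.2, -0.0]
width: 0.752
grip_force: 0.0
```

```bash
python3 -c "
from h import *
rel()"
```

```text
tcp easel [-0.1665  0.0392  0.0527] foot [-0.1665  0.0389 -0.0953] axes [[-1.0, 0.0, -0.0], [0.0, 1.0, -0.002], [0.0, -0.002, -1.0]] F [-0.5 -0.2 -0. ] w 0.752 g 0.0 t 17.1
```

Emit:
{"op": "drive_tool", "data": {
  "rows": [
    [0, 0, 0, 0, -0.0005, 0, 0.7],
    [0, 0, 0, 0, 0, 0, 0.65],
    [0, 0, 0, 0, 0, 0, 0.6],
    [0, 0, 0, 0, 0, 0, 0.55],
    [0, 0, 0, 0, 0, 0, 0.5],
    [0, 0, 0, 0, 0, 0, 0.45],
    [0, 0, 0, 0, 0, 0, 0.3],
    [0, 0, 0, 0, 0, 0, 0.3]
  ],
  "force": 30
}}

```text
time: 17.77
tool_pos: [0.4618, 0.1619, 0.0542]
tcp_rot: [0.103, 3.138, 0.0]
wrist_force: [-1.9, 2.7, 8.8]
width: 0.45
grip_force: 29.5
```

Emit:
{"op": "drive_tool", "data": {
  "rows": [
    [0, 0, 0, 0, 0, 0, 0.2],
    [0, 0, 0, 0, 0, 0, 0.2],
    [0, 0, 0, 0, 0, 0, 0.2],
    [0, 0, 0, 0, 0, 0, 0.2],
    [0, 0, 0, 0, 0, 0, 0.2],
    [0, 0, 0, 0, 0, 0, 0.2]
  ]
}}

```text
time: 18.27
tool_pos: [0.4618, 0.1619, 0.0542]
tcp_rot: [0.103, 3.138, 0.0]
wrist_force: [-1.5, 3.7, 8.6]
width: 0.452
grip_force: 29.5
```

```bash
sed -i '/^g=/,$d' tri.py; python3 tri.py; python3 - <<'E'
from h import *
rel()
q=shot('side');p=shot('top')
s=q['color'][135:260,180:340,::-1];u=p['color'][125:260,215:375,::-1]
print(cv2.cvtColor(q['color'],cv2.COLOR_RGB2GRAY)[173:182,298:314])
cv2.imwrite('pics/w7.png',np.hstack([cv2.resize(s,(384,300)),cv2.resize(u,(384,300))]))
E
```

```text
red2 [(17, array([268.9, 141.5]))]
red2 [(10, array([310.5, 176.5]))]
(np.float64(0.1261), np.float64(0.0387), np.float64(0.0081))
white [(14, array([268.1, 148.9])), (9, array([263.7, 151.4]))]
white [(163, array([311.5, 175. ]))]
(np.float64(0.1088), np.float64(0.0297), np.float64(0.0318))
tcp easel [-0.1653  0.0398  0.0542] foot [-0.165   0.0398 -0.0938] axes [[-1.0, 0.001, 0.002], [0.001, 1.0, 0.0], [-0.002, 0.0, -1.0]] F [-2.5  3.   8.4] w 0.455 g 29.5 t 18.3667
[[122 119 122 124 123 124 137 151 150 149 149 151 147 148 147 150]
 [124 123 119 125 122 121 138 149 153 150 151 150 145 143 137 140]
 [125 121 118 121 115 120 139 149 156 154 148 146 136 118 108 112]
 [121 124 120 123 119 125 147 166 175 165 147 127 113  86  73  95]
 [124 125 122 122 123 137 174 204 211 185 137  98  79  72  80 101]
 [121 124 120 121 128 152 194 219 209 170 115  80  78  91 111 125]
 [122 124 123 124 127 152 184 187 168 134  97  90 103 121 137 144]
 [121 123 126 120 124 128 133 131 132 123 111 119 130 141 149 152]
 [124 122 119 121 120 105  89  92 121 134 132 139 145 151 149 151]]
```

View pics/w7.png

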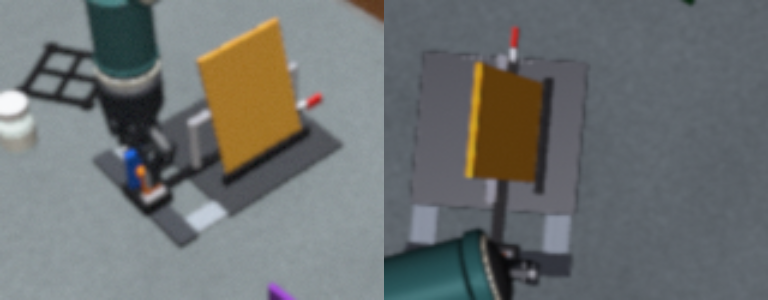

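The pinch is shut: width is about 39 mm, grip 29.5 N. The pointer has moved about 2.7 mm to y ≈0.0393 against the mark's 0.0387, and the plate is still leaning. I'm handing the job in.

```bash
python3 -c "
from h import *
print(workorder.finish_job())"
```

```text
the job is handed in; nothing more can be done
None
```

I handed the job in at about 18.4 s of the 48 s allowed; no verdict came back. By my last measurements, the plate leans on the crossbar untouched, the pointer is within about 1 mm of the mark, and the lever is pinched shut at 29.5 N.

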